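# Pack tapered buffet dishes head to tail in the carrying tray

### The arm

A 6-joint arm with a two-finger parallel gripper is mounted at the origin on the work surface. World frame = base frame: x ahead of the robot, y to its left, z up, the work surface at z = 0. Lengths are in mm, angles in rad, forces in N, time in s.
With the tool pointing down it reaches from about 350 to 925 mm from the base axis. Payload 6.4 kg.
Tool frame: the origin (TCP) lies on the centre line of the jaws, within the pads' length; the fingertips stand 11 mm ahead of it and the grasp point (between the pads) lies 8 mm behind it; z points along the fingers, y is the line along which they close (so a half turn about z gives the same grasp; the last joint's range is limited). The gripper opens to 94 mm and grips with 3 to 60 N. Pads are 16 mm wide; open, the fingers measure 119 mm over their backs; the gripper's body (75 mm by 177 mm) begins 78 mm behind the grasp point.
Start: joints at [-1.423, 0.245, 1.558, -0, 1.339, -0.174], TCP at [205.583, -616.643, 182.455] pointing down, gripper open.
Joint ranges: [-3.13, 3.13], [-1.02, 2.26], [0.13, 2.54], [-0.95, 4.09], [0.21, 2.88], [-2.74, 2.74]. Speed limits (rad/s): [2.57, 2.57, 3.14, 3.14, 3.14, 3.14].

### API

Orientations are given as a unit quaternion [w, x, y, z].
In Python, from rig import bot gives the robot as it stands.
- The arm moves only by the shell command python3 -m inch 'ROWS' [OPENING] [FORCE]. ROWS is JSON, a list of rows, each an object of numbers: "x", "y", "z": the shift along the tool's x, y, z in m; "ax", "ay", "az": the turn, a rotation vector about the tool's x, y, z in rad. A call has 1 to 20 rows; each row shifts and turns the commanded pose from where the row before left it, along the tool's axes as they then stand; what a row does not reach is not made up. A row lasts 1/8 s, in which the tool goes at most 62.5 mm and 10.7 degrees, less where a joint would pass 70% of its speed; a pose out of reach is approached as far as the arm can. A call is refused whole if a number of a shift passes 0.0625 or a number of a turn 0.188, either way. A call with a gripper value outside its range is refused whole. OPENING is the finger opening in m, from 0 to 0.094, set as the call begins (- or left out, the last holds). The fingers move at their own pace and stop on an object; FORCE is the grip in N (left out, the last holds). Time passes only in rows, so rows that do not move let the fingers close. It gives the time, the measured TCP pose, the force, the opening and the grip force at its end, in the units of the state.
- bot.sense(): the state, without advancing time (a new reading comes with each control period).
- bot.read_camera(name): name is "scene" or "top" or "wrist"; returns the picture (420x560x3 uint8, red, green, blue); there is no depth.
- bot.calibration(name): a dict with "camera_matrix" (3x3 intrinsics, pixels), "xyz" and "attitude" of the camera in the world. Camera axes: x right, y down, z forward; pixel columns grow to the right and rows downward; lengths in mm; the calibration is good to about 2 mm. The wrist camera is an equidistant fisheye: a pixel r from the principal point sees the ray r / f radians off the axis. A picture is of the moment at which its call begins: read the wrist's pose just before it. calibration takes no time and is no camera call; for the wrist camera it gives the pose at the moment of the call.
- bot.hand_in(): hands the job in; it is judged then, once.
The state is a dict: "time": time; "joint_pos": joint angles; "joint_vel": joint speeds; "joint_efforts": joint torques, N m; "eef_pos": TCP position; "ee_rot": TCP orientation; "force": force on the tool from outside, world axes, zero at the start; "wrist_torque": the same for the moment, N m; "opening": finger opening in mm; "grip_force": force on a finger pad.
Only numpy, scipy, OpenCV 4.12 (cv2) and the standard library are available. Lean on these libraries where they do the work, as an engineer would, in place of code of your own. Each camera call takes 0.05 s, during which the arm holds its last target. There are 200 camera calls.

### The job

Put the two loose wedge-shaped lidded dishes into the steel tray beside the two already there, each one's wide end next to its neighbour's narrow end, so that all four stand flat on the tray's floor and fill it. They are full: keep every dish upright and set it down rather than drop it. The two dishes already in the tray stay in it, and the fuel cans, the sauce bottle and the mug stay where they are.

Things in the scene. Friction and masses are not known exactly. Their poses are not given: they have to be found in the camera images.
- tray: Shallow steel tray fixed to the table, inside 152 (x) by 238 mm (y); walls 4 mm thick, rim 31 mm and floor 3 mm above its underside. Origin: centre of its underside; x its short, y its long direction, z up. dish_a and dish_b stand in its +y half, the -y half is empty. All four packed head to tail leave about 18 mm to spare along y, 12 mm along x.
- dish_a_grip (a point): Same kind of dish as dish_b, point and axes alike. Already in the tray: straight side along the tray's +y wall, narrow end towards the tray's -x.
- dish_b_grip (a point): Dish as dish_c. Already in the tray, slanted side against dish_a's; straight side faces the empty half (-y), narrow end to the tray's +x. All dishes, axes from this point: x along the straight side to the narrow end (its face at x +80.6 mm, wide end face at -59.4 mm); straight side at y -29.4 mm; slanted side from y +50.6 mm at the wide end to +0.6 mm at the narrow; z up.
- dish_c_grip (a point): Loose on the table, to be packed. Steel dish, orange lid, black grip bar; from above a right trapezoid 140 mm long, wide end 80, narrow end 30 mm; 0.3 to 0.6 kg. Flat lid top 46 mm above the underside; on it the bar, 16 mm thick along the dish, 36 mm across it, top at 86 mm. Point: in the bar, 70 mm above the dish's underside (16 mm below the bar's top). Axes: see dish_b.
- dish_d_grip (a point): Loose on the table, to be packed. Same kind and size as dish_c; the same point in its grip bar, the same axes (see dish_b).
- fuel0: Green fuel can, 70 mm across, 62 mm high, loose; origin: centre of its underside. Leave it alone.
- fuel1: Green fuel can, 70 mm across, 62 mm high, loose; origin: centre of its underside. Leave it alone.
- fuel2: Green fuel can, 70 mm across, 62 mm high, loose; origin: centre of its underside. Leave it alone.
- sauce: Red sauce bottle, 60 mm across, 200 mm high, loose; origin: centre of its underside. Leave it alone.
- mug: White mug, 80 mm across, 90 mm high, handle at its +y, loose; origin: centre of its underside. Leave it alone.
Things that resemble listed ones, but are neither listed nor needed, are in the scene too. Leave any blue or green look-alike of the part that bears dish_b_grip alone. What is shaped like the part that bears dish_c_grip but pink is not meant.

How it is judged:
By the outcome, as a careful person would: the job done as asked, in the order asked, and still so for the second after the job is handed in, with the robot touching nothing.
It also fails if it takes over 51 s, if anything falls off the work surface, if the arm or the gripper's body presses on something with over 40 N, if the wrist force passes 120 N, or if a joint passes its speed limit or range.

## Working session

There is one attempt and no reset: what is moved stays moved. The work goes in short steps, Python scripts to look and compute and a shell command to move; the robot and the scene stay as the last step left them, time stands still between calls to the robot, and variables do not carry over. Pictures are saved under pics/ and viewed, at most 10 in all, crops included, and the job is handed in when it is done.

```bash
mkdir -p pics; ls
python3 - <<'E'
from rig import bot
import cv2,numpy as np
for n in("top","scene"):
    cv2.imwrite(f"pics/{n}1.png",bot.read_camera(n)[:,:,::-1])
    c=bot.calibration(n);print(n,{k:np.round(v,4).tolist() for k,v in c.items()})
print(bot.sense())
E
```

```text
pics
top {'camera_matrix': [[418.5025, 0.0, 270.7113], [0.0, 418.5025, 206.2593], [0.0, 0.0, 1.0]], 'xyz': [453.6532, 25.8382, 1421.5719], 'attitude': [0.0232, -0.6971, 0.7161, -0.0255]}
scene {'camera_matrix': [[419.4977, 0.0, 285.5689], [0.0, 419.4977, 203.7719], [0.0, 0.0, 1.0]], 'xyz': [1114.0676, -550.4522, 1153.8106], 'attitude': [-0.295, 0.881, 0.3485, -0.1237]}
{'time': 0.1, 'joint_pos': array([-1.42315706e+00,  2.45716251e-01,  1.55886213e+00, -1.40759698e-05,
        1.33869846e+00, -1.74123628e-01]), 'joint_vel': array([ 0.00150595, -0.00062813, -0.00110288,  0.00033187, -0.00294628,
        0.00046522]), 'joint_efforts': array([ 9.07276735e-04, -4.16912556e+01, -3.15525591e+01,  6.87796134e-02,
        3.09526676e-02, -5.96889117e-05]), 'eef_pos': array([ 205.4579889 , -616.07636628,  181.48959971]), 'ee_rot': array([-8.42110948e-04,  9.87085859e-01,  1.60189879e-01,  4.30353499e-06]), 'force': array([-0.06923822,  0.10614615, -1.1157781 ]), 'wrist_torque': array([-0.04564613,  0.01420976, -0.03463743]), 'grip_force': 0.0, 'opening': 94.05954227607347}
```

View pics/top1.png

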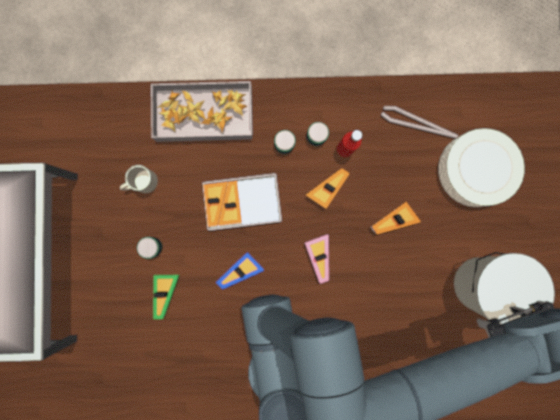

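View pics/scene1.png

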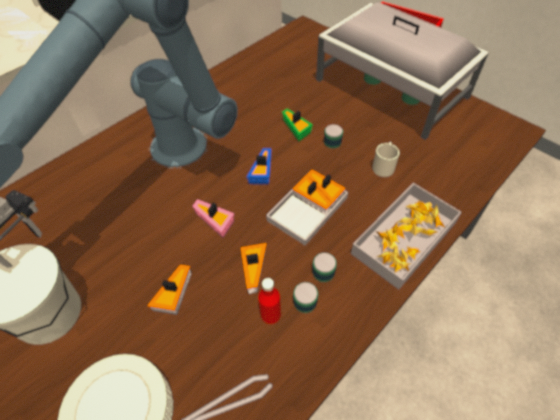

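Top view: the two in the tray are at (213,202) and (230,206). The loose orange candidates are (328,188) and (398,219). Pink (318,258), blue (240,271) and green (163,296) are look-alikes to leave alone. Next I measure and confirm with a crop.

```bash
cat > h.py <<'E'
from rig import bot
import cv2,numpy as np
from scipy.spatial.transform import Rotation as R
def rot(q): return R.from_quat([q[1],q[2],q[3],q[0]])
def cast(uv,c,z,fish=False):
    K=np.array(c["camera_matrix"]);uv=np.atleast_2d(uv).astype(float)
    p=(uv-K[:2,2])/[K[0,0],K[1,1]]
    if fish:
        r=np.linalg.norm(p,axis=1,keepdims=True)+1e-12
        d=np.hstack([p/r*np.sin(r),np.cos(r)])
    else: d=np.hstack([p,np.ones((len(p),1))])
    d=rot(c["attitude"]).apply(d);o=np.array(c["xyz"])
    return (o+d*((z-o[2])/d[:,2:]))[:,:2]
def blobs(m,amin):
    cs,_=cv2.findContours(m.astype(np.uint8),cv2.RETR_EXTERNAL,cv2.CHAIN_APPROX_NONE)
    return [c for c in cs if cv2.contourArea(c)>amin]
def orange(im):
    h=cv2.cvtColor(im,cv2.COLOR_RGB2HSV); return (h[...,0]>9)&(h[...,0]<24)&(h[...,1]>170)&(h[...,2]>170)
def black(im): return im.max(2)<60
def white(im): 
    h=cv2.cvtColor(im,cv2.COLOR_RGB2HSV); return (h[...,1]<45)&(h[...,2]>150)
E
python3 - <<'E'
from h import *
im=cv2.imread("pics/top1.png")[:,:,::-1].copy();c=bot.calibration("top")
for k in blobs(orange(im),100):
    u,v=k[:,0].mean(0)
    if v<145: continue
    hull=cv2.convexHull(k)
    q=cv2.approxPolyDP(hull,4,True)[:,0]
    print("orange",[round(u),round(v)],cv2.contourArea(k)); print(np.round(cast(q,c,46)).tolist())
    x,y,w,h=cv2.boundingRect(k);mk=np.zeros(im.shape[:2],np.uint8);cv2.fillPoly(mk,[hull],1)
    for b in blobs(black(im)&(mk>0),8):
        print("  bar",np.round(cast(b[:,0].mean(0),c,80)).tolist(),np.round(cv2.minAreaRect(b)[2]),b[:,0].mean(0))
tr=im[165:240,190:295]
for k in blobs(white(im),800):
    r=cv2.minAreaRect(k); print("white",np.round(r[0]),np.round(cast(cv2.boxPoints(r),c,3)).tolist())
cv2.imwrite("pics/crop1.png",cv2.resize(im[120:300,190:440,::-1],(800,576),interpolation=cv2.INTER_CUBIC))
E
```

```text
orange [396, 220] 662.0
[[490.0, -466.0], [451.0, -333.0], [471.0, -317.0], [551.0, -423.0]]
  bar [[494.0, -388.0]] 53.0 [398.36842105 219.15789474]
orange [222, 203] 233.5
[[632.0, 136.0], [506.0, 125.0], [495.0, 221.0], [625.0, 232.0]]
orange [328, 188] 654.0
[[652.0, -239.0], [541.0, -162.0], [582.0, -101.0], [666.0, -213.0]]
  bar [[601.0, -169.0]] 34.0 [329.     187.5625]
white [513. 283.] [[332.0, -637.0], [402.0, -887.0], [210.0, -933.0], [142.0, -685.0]]
white [ 10. 262.] [[662.0, 939.0], [661.0, 875.0], [122.0, 867.0], [124.0, 930.0]]
white [242. 201.] [[642.0, 251.0], [666.0, -0.0], [501.0, -15.0], [477.0, 234.0]]
white [ 22. 262.] [[724.0, 940.0], [720.0, 794.0], [62.0, 787.0], [66.0, 929.0]]
white [449. 159.] [[630.0, -309.0], [895.0, -382.0], [762.0, -885.0], [500.0, -806.0]]
white [204. 109.] [[986.0, 407.0], [987.0, 79.0], [799.0, 78.0], [799.0, 404.0]]
white [279.  41.] [[1004.0, 945.0], [1303.0, 951.0], [1252.0, -1015.0], [954.0, -993.0]]
```

View pics/crop1.png

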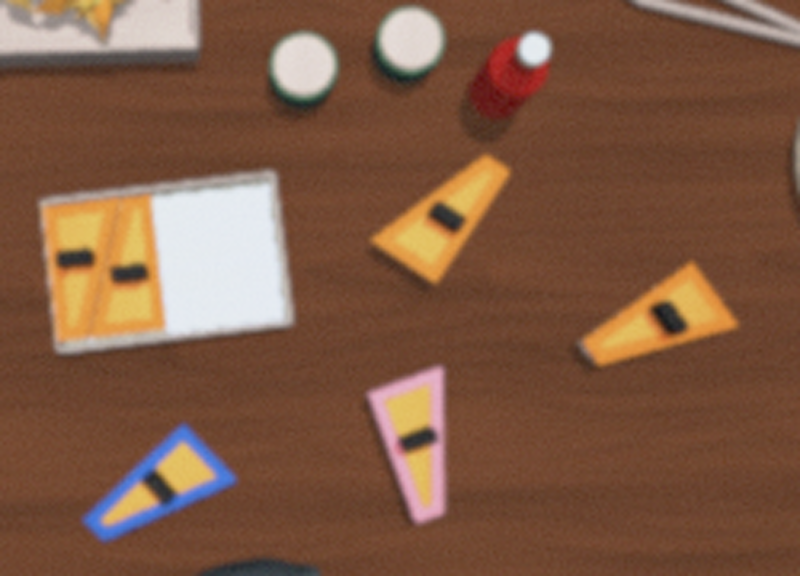

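The crop shows both loose orange dishes, at (445,215) and (670,318), with orange rims. They are dish_c and dish_d (interchangeable). The pink one (405,440) and the blue one (160,485) are not meant. The tray's free half is on the right, and the sauce bottle (510,85) is close to the first dish. I'll compute the first move, to a view above the right-hand dish.

```bash
cat >> h.py <<'E'
def psi(s):
    x=rot(s["ee_rot"]).apply([1,0,0]); return np.arctan2(x[1],x[0])
def go(xyz,p=None):
    s=bot.sense();d=np.array(xyz)-s["eef_pos"];t=rot(s["ee_rot"]).inv().apply(d)/1000
    print("tcp",np.round(s["eef_pos"],1),"psi",round(psi(s),4),"tool delta m",np.round(t,4),"rows>=",int(np.ceil(np.linalg.norm(t)/.0625)))
    if p is not None:
        a=(p-psi(s)+np.pi)%(2*np.pi)-np.pi; print("az",round(-a,4))
E
python3 - <<'E'
from h import *
im=cv2.imread("pics/top1.png")[:,:,::-1].copy();c=bot.calibration("top")
h=cv2.cvtColor(im,cv2.COLOR_RGB2HSV)
red=((h[...,0]<6)|(h[...,0]>174))&(h[...,1]>170)&(h[...,2]>60)
for k in blobs(red,40): print("sauce px",cv2.boundingRect(k))
print("cap centre at z200",cast([356.5,135],c,200))
r=cv2.minAreaRect([k for k in blobs(white(im),800) if 230<cv2.minAreaRect(k)[0][0]<255][0])
p=cast(cv2.boxPoints(r),c,31);print("tray",p.round(1).tolist(),p.mean(0))
go([494,-388,290],0.64)
w=bot.calibration("wrist");print(w, bot.sense()["eef_pos"])
print("cam in tool",rot(bot.sense()["ee_rot"]).inv().apply(np.array(w["xyz"])-bot.sense()["eef_pos"]))
E
```

```text
sauce px (337, 132, 25, 25)
cap centre at z200 [[ 742.47564484 -239.07127036]]
tray [[638.3, 246.5], [661.8, 0.4], [499.6, -14.5], [476.6, 229.6]] [569.08401488 115.51757488]
tcp [ 205.5 -616.1  181.5] psi 0.3218 tool delta m [ 0.3459 -0.1253 -0.1082] rows>= 7
az -0.3182
{'camera_matrix': array([[325.1922621 ,   0.        , 281.77733528],
       [  0.        , 325.1922621 , 211.92666302],
       [  0.        ,   0.        ,   1.        ]]), 'xyz': array([ 278.91285242, -591.78242113,  384.39123311]), 'attitude': array([ 0.11012786,  0.80351887, -0.57943921, -0.08049528])} [ 205.4579889  -616.07636628  181.48959971]
cam in tool [ 7.74242821e+01 -1.54607470e-01 -2.02880118e+02]
```

```bash
python3 -m inch '[{"x":0.03,"y":-0.011,"z":-0.03},{"x":0.04,"y":-0.0145,"z":-0.018},{"x":0.046,"y":-0.0165},{"x":0.046,"y":-0.0165},{"x":0.046,"y":-0.0165},{"x":0.046,"y":-0.0165},{"x":0.046,"y":-0.0165},{"x":0.046,"y":-0.0165},{"az":-0.16},{"az":-0.16},{}]' 0.05 20
python3 - <<'E'
from h import *
c=bot.calibration("wrist");im=bot.read_camera("wrist");cv2.imwrite("pics/w1.png",im[:,:,::-1])
go([494,-388,230],0.64)
for k in blobs(orange(im),600):
    hull=cv2.convexHull(k);q=cv2.approxPolyDP(hull,8,True)[:,0]
    print(k[:,0].mean(0).round(),cv2.contourArea(k),q.tolist(),cast(q,c,46,True).round(1).tolist())
    mk=np.zeros(im.shape[:2],np.uint8);cv2.fillPoly(mk,[hull],1)
    for b in blobs(black(im)&(mk>0),80): print(" bar",cv2.boundingRect(b),cast(cv2.boxPoints(cv2.minAreaRect(b)),c,86,True).round(1).tolist())
E
```

```text
tcp [ 205.5 -616.2  181.6] psi 0.3218 tool delta m [ 0.3459 -0.1253 -0.0481] rows>= 6
az -0.3182invalid input
```

View pics/w1.png

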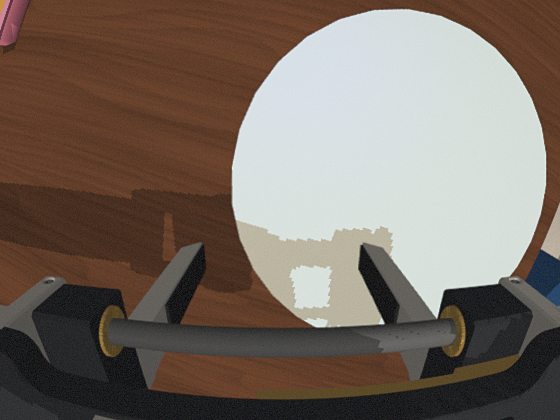

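The wrist picture (the robot hasn't moved, the call was refused) shows the fingers at (185,300) and (375,290), with the pot below. I'll aim for the dish to sit under the camera, 77 mm ahead of the TCP.

```bash
cat >> h.py <<'E'
def look(name,mn=2500):
    c=bot.calibration("wrist");im=bot.read_camera("wrist");cv2.imwrite(f"pics/{name}.png",im[:,:,::-1])
    for k in blobs(orange(im),mn):
        hull=cv2.convexHull(k);q=cv2.approxPolyDP(hull,8,True)[:,0]
        print(k[:,0].mean(0).round(),cv2.contourArea(k),q.tolist(),cast(q,c,46,True).round(1).tolist())
        mk=np.zeros(im.shape[:2],np.uint8);cv2.fillPoly(mk,[hull],1)
        for b in blobs(black(im)&(mk>0),80): print(" bar",cv2.boundingRect(b),cast(cv2.boxPoints(cv2.minAreaRect(b)),c,86,True).round(1).tolist())
E
python3 -m inch '[{"x":0.03,"y":-0.011,"z":-0.03},{"x":0.04,"y":-0.015,"z":-0.018},{"x":0.05,"y":-0.0185,"z":0},{"x":0.05,"y":-0.0185,"z":0},{"x":0.05,"y":-0.019,"z":0},{"x":0.052,"y":-0.019,"z":0},{"az":-0.16},{"az":-0.16},{"x":0},{"x":0}]' 0.05 20
python3 - <<'E'
from h import *
go([432,-434,230],0.64);look("w2")
E
```

```text
tcp [ 205.5 -616.2  181.6] psi 0.3218 tool delta m [ 0.2725 -0.1012 -0.0482] rows>= 5
az -0.3182invalid input
```

View pics/w2.png

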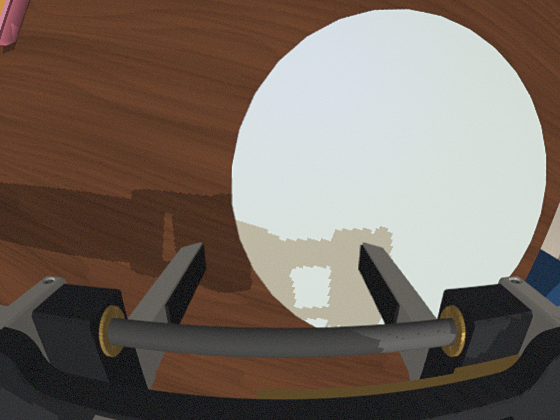

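Same picture, refused again. I'll try a single row with all six keys.

```bash
python3 -m inch '[{"x":0.03,"y":-0.011,"z":-0.03,"ax":0.0,"ay":0.0,"az":0.0}]' 0.05 20; python3 -m inch '[{"x":0.04,"y":-0.015,"z":-0.018}]'
```

```text
time: 0.32
eef_pos: [229.2, -595.4, 209.3]
ee_rot: [-0.003, 0.987, 0.159, -0.0]
force: [0.5, 0.4, 0.5]
opening: 87.3
grip_force: 0.0invalid input
```

All six keys are needed.

```bash
python3 -m inch '[{"x":0.04,"y":-0.015,"z":-0.018,"ax":0,"ay":0,"az":0},{"x":0.05,"y":-0.0185,"z":0,"ax":0,"ay":0,"az":0},{"x":0.05,"y":-0.0185,"z":0,"ax":0,"ay":0,"az":0},{"x":0.05,"y":-0.019,"z":0,"ax":0,"ay":0,"az":0},{"x":0.052,"y":-0.019,"z":0,"ax":0,"ay":0,"az":0},{"x":0,"y":0,"z":0,"ax":0,"ay":0,"az":-0.16},{"x":0,"y":0,"z":0,"ax":0,"ay":0,"az":-0.16},{"x":0,"y":0,"z":0,"ax":0,"ay":0,"az":0},{"x":0,"y":0,"z":0,"ax":0,"ay":0,"az":0}]'
python3 - <<'E'
from h import *
go([432,-434,230],0.64);look("w3")
E
```

```text
time: 1.45
eef_pos: [431.5, -434.9, 230.3]
ee_rot: [-0.0, 0.949, 0.314, -0.0]
force: [-0.8, 0.6, 0.3]
opening: 49.7
grip_force: 0.0
tcp [ 431.5 -434.9  230.3] psi 0.6393 tool delta m [ 0.0009 -0.0004  0.0003] rows>= 1
az -0.0007
[285. 128.] 5282.0 [[219, 103], [337, 107], [333, 172], [220, 127]] [[469.3, -313.3], [548.4, -428.5], [483.3, -472.8], [446.5, -331.2]]
 bar (280, 113, 14, 32) [[500.7, -380.3], [508.9, -391.3], [482.3, -411.1], [474.1, -400.0]]
```

View pics/w3.png

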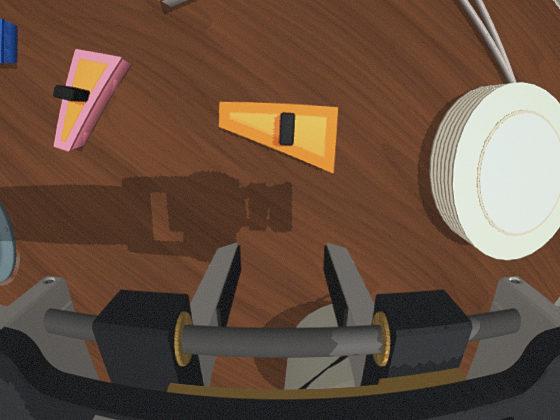

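The dish is at (285,128), bar at (287,129), and the lid corner geometry agrees with the bar: grip point (491,-396), yaw 2.173. Plates are at (505,170), clear of the gripper. Now move over it and descend to 100 mm, then check.

```bash
python3 -m inch '[{"x":0.0355,"y":0.002,"z":0.02,"ax":0,"ay":0,"az":0},{"x":0.0355,"y":0.0023,"z":0.04,"ax":0,"ay":0,"az":0.037},{"x":0,"y":0,"z":0.045,"ax":0,"ay":0,"az":0},{"x":0,"y":0,"z":0.025,"ax":0,"ay":0,"az":0},{"x":0,"y":0,"z":0,"ax":0,"ay":0,"az":0}]'
python3 - <<'E'
from h import *
go([491,-396,62],0.602)
E
```

```text
time: 2.12
eef_pos: [489.8, -394.4, 97.9]
ee_rot: [-0.002, 0.955, 0.297, -0.001]
force: [0.6, -0.1, -0.2]
opening: 49.8
grip_force: 0.0
tcp [ 489.8 -394.4   97.9] psi 0.6036 tool delta m [0.0001 0.0022 0.0359] rows>= 1
az 0.0016
```

```bash
python3 -m inch '[{"x":0,"y":0.001,"z":0.018,"ax":0,"ay":0,"az":0},{"x":0,"y":0.001,"z":0.018,"ax":0,"ay":0,"az":0},{"x":0,"y":0,"z":0,"ax":0,"ay":0,"az":0}]' && python3 -m inch '[{"x":0,"y":0,"z":0,"ax":0,"ay":0,"az":0},{"x":0,"y":0,"z":0,"ax":0,"ay":0,"az":0},{"x":0,"y":0,"z":0,"ax":0,"ay":0,"az":0},{"x":0,"y":0,"z":0,"ax":0,"ay":0,"az":0}]' 0.0 35
python3 - <<'E'
from h import *
go([491,-396,62],0.602)
E
```

```text
time: 2.5
eef_pos: [491.3, -396.5, 62.5]
ee_rot: [-0.002, 0.955, 0.298, -0.001]
force: [0.3, 0.6, -1.0]
opening: 50.4
grip_force: 0.0
time: 3.0
eef_pos: [492.4, -397.5, 64.8]
ee_rot: [0.0, 0.955, 0.298, 0.0]
force: [0.8, -0.4, -0.6]
opening: 13.3
grip_force: 0.0
tcp [ 492.4 -397.5   64.8] psi 0.6048 tool delta m [-0.0003 -0.002   0.0028] rows>= 1
az 0.0028
```

```bash
python3 -m inch '[{"x":0,"y":0,"z":0,"ax":0,"ay":0,"az":0},{"x":0,"y":0,"z":0,"ax":0,"ay":0,"az":0}]'
python3 - <<'E'
from h import *
im=bot.read_camera("wrist");cv2.imwrite("pics/w4.png",im[:,:,::-1])
E
```

```text
time: 3.25
eef_pos: [492.3, -397.4, 64.5]
ee_rot: [0.0, 0.955, 0.298, 0.0]
force: [-0.4, -0.1, 0.3]
opening: 0.2
grip_force: 0.0
```

View pics/w4.png

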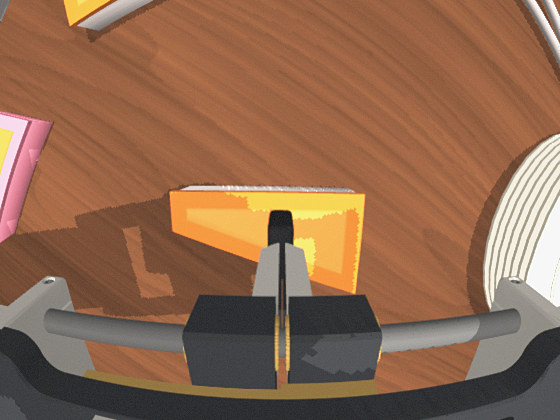

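The fingers closed fully (opening 0.2), with the bar at (282,225) still ahead of the pads around (283,260). So there is an offset along tool x. I'll recast this view.

Run:
```python
from h import *
c=bot.calibration("wrist");s=bot.sense();cw=rot(c["attitude"]);tw=rot(s["ee_rot"])
print("cam z in tool",tw.inv().apply(cw.apply([0,0,1])),"cam xyz",c["xyz"],s["eef_pos"],s["joint_pos"])
im=cv2.imread("pics/w4.png")[:,:,::-1].copy()
for k in blobs(orange(im),2500):
    q=cv2.approxPolyDP(cv2.convexHull(k),8,True)[:,0];print(q.tolist(),cast(q,c,46,True).round(1).tolist())
print("bar top far edge",cast([[271,211],[292,211]],c,86,True).round(1).tolist(),"finger apex z86",cast([[283,245]],c,86,True).round(1))
# project TCP
for p in ([0,0,0],[0,0,11],[0,0,-8],[0,0,-60]):
    w=tw.apply(np.array(p)/1.)+s["eef_pos"];d=cw.inv().apply(w-c["xyz"]);r=np.hypot(d[0],d[1]);th=np.arctan2(r,d[2]);print(p,np.array([281.8,211.9])+325.19*th*d[:2]/r)
```

```text
cam z in tool [-2.70503287e-01 -4.59045137e-04  9.62718942e-01] cam xyz [ 555.71905802 -352.93271771  267.34165252] [ 492.23556188 -397.41517979   64.47271386] [-8.58159471e-01  3.31421235e-01  1.68097572e+00  1.05687885e-05
  1.12919396e+00  1.07937926e-01]
[[169, 192], [363, 193], [362, 228], [255, 261], [174, 232]] [[470.4, -312.4], [548.8, -427.8], [527.8, -443.5], [461.9, -393.4], [445.8, -330.7]]
bar top far edge [[510.7, -376.4], [517.6, -386.4]] finger apex z86 [[ 497.2 -394.1]]
[0, 0, 0] [282.72042367 241.51443293]
[0, 0, 11] [282.68285585 235.90149448]
[0, 0, -8] [282.74995797 245.94223503]
[0, 0, -60] [283.00325328 284.4850853 ]
```

Run:
```python
from h import *
a=cv2.imread("pics/w4.png")[180:320,220:350]; b=bot.read_camera("scene")[240:340,120:220,::-1]
f=lambda i:cv2.resize(i,(400,430),interpolation=cv2.INTER_CUBIC)
cv2.imwrite("pics/c2.png",np.hstack([f(a),f(b)]))
```

```text
(no output)
```

View pics/c2.png

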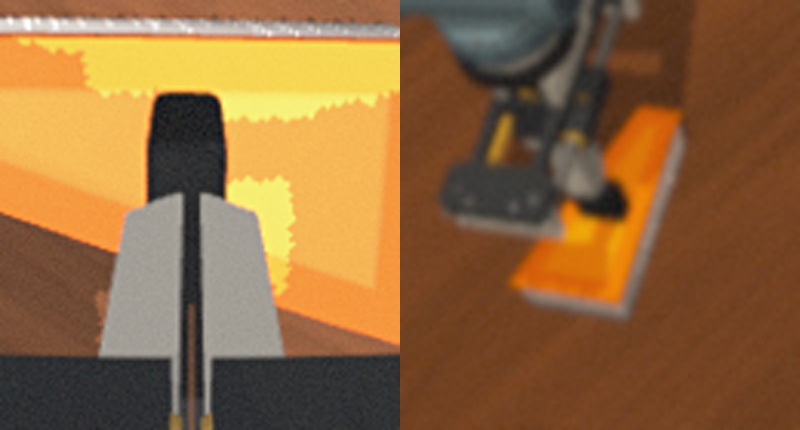

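Left crop: rounded fingertips at (155,205) and (225,205) lie over the bar's top rather than beside it. Right crop: the same, seen from the side. The fingertips' image spacing (94 mm = 159 px in w1, 49.7 mm = 85 px in w3) puts them about 191 mm from the camera. They are therefore near z=88, some 34 mm shorter than stated. I'll open, descend about 35 mm in guarded steps, then close.

```bash
Z='{"x":0,"y":0,"z":0,"ax":0,"ay":0,"az":0}'; python3 -m inch '[{"x":0,"y":-0.001,"z":0,"ax":0,"ay":0,"az":0},{"x":0,"y":-0.001,"z":0,"ax":0,"ay":0,"az":0},{"x":0,"y":0,"z":0,"ax":0,"ay":0,"az":0},{"x":0,"y":0,"z":0,"ax":0,"ay":0,"az":0}]' 0.05 35; python3 -m inch '[{"x":0,"y":0,"z":0.01,"ax":0,"ay":0,"az":0},{"x":0,"y":0,"z":0.01,"ax":0,"ay":0,"az":0},{"x":0,"y":0,"z":0.004,"ax":0,"ay":0,"az":0},{"x":0,"y":0,"z":0,"ax":0,"ay":0,"az":0}]'
```

```text
time: 3.85
eef_pos: [491.1, -395.8, 64.5]
ee_rot: [0.0, 0.955, 0.298, 0.0]
force: [0.2, 0.2, -0.2]
opening: 37.3
grip_force: 0.0
time: 4.35
eef_pos: [490.8, -395.4, 39.7]
ee_rot: [-0.001, 0.955, 0.298, -0.0]
force: [-0.4, 0.3, 1.8]
opening: 50.2
grip_force: 0.0
```

No contact at TCP 40, where the stated tips would be inside the lid, so the offset is confirmed. Go 9 mm more, then close.

```bash
python3 -m inch '[{"x":0,"y":0,"z":0.005,"ax":0,"ay":0,"az":0},{"x":0,"y":0,"z":0.004,"ax":0,"ay":0,"az":0},{"x":0,"y":0,"z":0,"ax":0,"ay":0,"az":0}]'; python3 -m inch '[{"x":0,"y":0,"z":0,"ax":0,"ay":0,"az":0},{"x":0,"y":0,"z":0,"ax":0,"ay":0,"az":0},{"x":0,"y":0,"z":0,"ax":0,"ay":0,"az":0},{"x":0,"y":0,"z":0,"ax":0,"ay":0,"az":0},{"x":0,"y":0,"z":0,"ax":0,"ay":0,"az":0},{"x":0,"y":0,"z":0,"ax":0,"ay":0,"az":0}]' 0.0 35;  python3 -c "
from h import *
go([491,-396,62],0.602)"
```

```text
time: 4.72
eef_pos: [490.9, -395.5, 31.0]
ee_rot: [-0.0, 0.955, 0.298, -0.0]
force: [-0.8, -0.6, -0.8]
opening: 50.0
grip_force: 0.0
time: 5.48
eef_pos: [491.3, -396.0, 31.6]
ee_rot: [0.0, 0.955, 0.298, 0.0]
force: [1.2, -1.3, -0.3]
opening: 15.9
grip_force: 35.0
tcp [ 491.3 -396.    31.6] psi 0.6049 tool delta m [-0.0002 -0.0001 -0.0304] rows>= 1
az 0.0029
```

Gripped (15.9 mm, 35 N). Lift 120 mm, carry to just short of the tray, turn.

```bash
python3 -m inch '[{"x":0,"y":0,"z":-0.015,"ax":0,"ay":0,"az":0},{"x":0,"y":0,"z":-0.035,"ax":0,"ay":0,"az":0},{"x":0,"y":0,"z":-0.04,"ax":0,"ay":0,"az":0},{"x":0,"y":0,"z":-0.03,"ax":0,"ay":0,"az":0},{"x":0,"y":0,"z":0,"ax":0,"ay":0,"az":0}]'; python3 -m inch '[{"x":0.02,"y":-0.018,"z":0,"ax":0,"ay":0,"az":0},{"x":0.034,"y":-0.0305,"z":0,"ax":0,"ay":0,"az":0},{"x":0.0395,"y":-0.0355,"z":0,"ax":0,"ay":0,"az":0},{"x":0.0395,"y":-0.0355,"z":0,"ax":0,"ay":0,"az":0},{"x":0.0395,"y":-0.0355,"z":0,"ax":0,"ay":0,"az":0},{"x":0.0395,"y":-0.0355,"z":0,"ax":0,"ay":0,"az":0},{"x":0.0395,"y":-0.0355,"z":0,"ax":0,"ay":0,"az":0},{"x":0.036,"y":-0.032,"z":0,"ax":0,"ay":0,"az":0},{"x":0.028,"y":-0.025,"z":0,"ax":0,"ay":0,"az":0},{"x":0,"y":0,"z":0,"ax":0,"ay":0,"az":-0.1},{"x":0,"y":0,"z":0,"ax":0,"ay":0,"az":-0.18},{"x":0,"y":0,"z":0,"ax":0,"ay":0,"az":-0.18},{"x":0,"y":0,"z":0,"ax":0,"ay":0,"az":-0.18},{"x":0,"y":0,"z":0,"ax":0,"ay":0,"az":-0.18},{"x":0,"y":0,"z":0,"ax":0,"ay":0,"az":-0.15},{"x":0,"y":0,"z":0,"ax":0,"ay":0,"az":-0.093},{"x":0,"y":0,"z":0,"ax":0,"ay":0,"az":0},{"x":0,"y":0,"z":0,"ax":0,"ay":0,"az":0}]';  python3 - <<'E'
from h import *
go([589,17,151],1.668);look("w5",1500)
c=bot.calibration("wrist");im=cv2.imread("pics/w5.png")[:,:,::-1].copy()
for k in blobs(white(im),1500):
    q=cv2.approxPolyDP(cv2.convexHull(k),8,True)[:,0];print("white",q.tolist(),cast(q,c,31,True).round(1).tolist())
E
```

```text
time: 6.1
eef_pos: [492.2, -396.8, 154.5]
ee_rot: [0.002, 0.955, 0.298, 0.001]
force: [-0.3, 0.7, -4.7]
opening: 15.7
grip_force: 35.0
time: 8.35
eef_pos: [588.7, 17.2, 150.2]
ee_rot: [-0.001, 0.672, 0.74, -0.001]
force: [-0.4, 0.1, -6.0]
opening: 15.9
grip_force: 35.0
tcp [588.7  17.2 150.2] psi 1.667 tool delta m [-0.0002  0.0003 -0.0008] rows>= 1
az -0.001
[286. 239.] 11317.5 [[369, 293], [236, 276], [159, 249], [154, 204], [377, 203]] [[692.7, -74.0], [546.1, -65.4], [460.6, -44.3], [456.1, 5.3], [681.7, 27.9]]
 bar (262, 225, 41, 65) [[574.7, -50.4], [577.2, 10.4], [612.4, 9.1], [612.7, -52.3]]
[269.  50.] 6156.0 [[343, 0], [343, 96], [195, 97], [198, 0]] [[626.0, 224.8], [634.1, 127.4], [494.8, 114.5], [486.6, 213.9]]
 bar (245, 37, 20, 45) [[542.8, 165.0], [558.4, 166.0], [562.0, 128.5], [546.6, 127.4]]
 bar (272, 0, 18, 27) [[561.5, 200.2], [575.4, 201.5], [577.6, 177.5], [563.9, 176.3]]
white [[455, 246], [457, 281], [421, 292], [421, 255]] [[796.1, -17.0], [814.0, -62.9], [766.0, -79.1], [752.6, -30.8]]
white [[491, 0], [527, 5], [559, 189], [477, 172]] [[805.8, 282.5], [865.2, 298.8], [956.8, 72.7], [804.5, 73.1]]
white [[192, 0], [342, 97], [366, 201], [167, 201]] [[475.8, 219.8], [636.3, 127.7], [674.8, 25.2], [465.6, 5.3]]
```

View pics/w5.png

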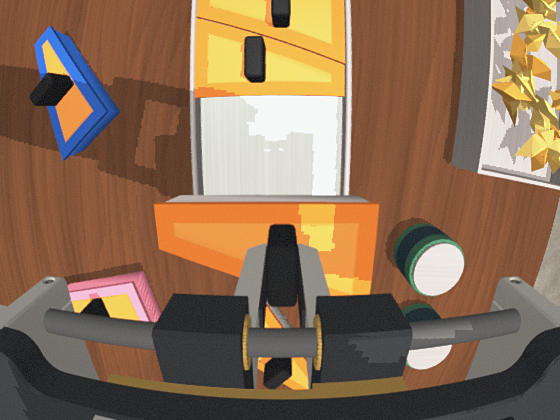

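View: b's straight edge is at row 97 (195..343), tray walls at columns ~195 and ~348, the held dish's straight edge at row 203. It is level and aligned. Compute the placing shift.

Run:
```python
from h import *
c=bot.calibration("wrist");s=bot.sense();im=cv2.imread("pics/w5.png")[:,:,::-1].copy()
q=cast([[154,204],[377,203],[369,293]],c,164.6,True);print("held",q.round(1).tolist(),"yaw",np.arctan2(*(q[1]-q[0])[::-1]),np.linalg.norm(q[1]-q[0]))
g=cv2.cvtColor(im,cv2.COLOR_RGB2GRAY).astype(int)
for r in(120,150,180):
    for a,b in((184,206),(334,358)): print(r,a,g[r,a:b].tolist())
for r in (120,150,180): print(cast([[192.5,r],[351,r]],c,31,True).round(1).tolist())
b=cast([[195,97],[343,96]],c,49,True);y=np.arctan2(*(b[1]-b[0])[::-1]);u=np.array([np.cos(y),np.sin(y)]);n=np.array([-u[1],u[0]])
print("b edge",b.round(1).tolist(),y,"dist of TCP below b edge",(b.mean(0)-s["eef_pos"][:2])@n,"TCP x wrt b mid",(s["eef_pos"][:2]-b.mean(0))@u)
```

```text
held [[504.3, 39.7], [643.0, 53.5], [649.8, -9.1]] yaw 0.09978100775804541 139.4477710843014
120 184 [69, 73, 71, 68, 73, 81, 136, 179, 186, 169, 153, 123, 89, 96, 93, 90, 120, 210, 230, 230, 227, 222]
120 334 [247, 248, 249, 236, 222, 223, 230, 231, 134, 95, 95, 118, 179, 222, 241, 240, 226, 144, 97, 94, 88, 89, 97, 93]
150 184 [68, 72, 72, 75, 69, 67, 72, 142, 177, 180, 167, 150, 115, 92, 94, 91, 86, 118, 231, 228, 226, 225]
150 334 [247, 248, 232, 220, 222, 224, 225, 158, 98, 92, 107, 159, 214, 238, 243, 231, 169, 97, 89, 94, 100, 92, 93, 97]
180 184 [68, 71, 71, 66, 69, 72, 65, 73, 110, 176, 179, 170, 152, 126, 94, 93, 97, 86, 100, 224, 226, 223]
180 334 [248, 245, 221, 219, 219, 225, 179, 98, 95, 102, 169, 219, 236, 239, 232, 142, 94, 88, 88, 95, 91, 92, 90, 88]
[[490.1, 91.7], [647.8, 105.9]]
[[492.1, 61.2], [651.4, 75.9]]
[[493.5, 30.2], [655.5, 45.4]]
b edge [[495.9, 114.1], [634.0, 126.9]] 0.09272077550500918 dist of TCP below b edge 105.31796262822466 TCP x wrt b mid 14.331856323415831
```

```bash
python3 -m inch '[{"x":0.018,"y":-0.0005,"z":0,"ax":0,"ay":0,"az":0.006},{"x":0.03,"y":-0.001,"z":0,"ax":0,"ay":0,"az":0},{"x":0.0238,"y":-0.0005,"z":0,"ax":0,"ay":0,"az":0},{"x":0,"y":0,"z":0.03,"ax":0,"ay":0,"az":0},{"x":0,"y":0,"z":0.025,"ax":0,"ay":0,"az":0},{"x":0,"y":0,"z":0.015,"ax":0,"ay":0,"az":0},{"x":0,"y":0,"z":0,"ax":0,"ay":0,"az":0},{"x":0,"y":0,"z":0,"ax":0,"ay":0,"az":0}]'
python3 - <<'E'
from h import *
go([579.8,88.5,34.6],1.661);look("w6",1500)
E
```

```text
time: 9.4
eef_pos: [582.1, 87.9, 82.7]
ee_rot: [0.001, 0.674, 0.738, 0.001]
force: [0.9, -1.3, -5.1]
opening: 15.6
grip_force: 35.0
tcp [582.1  87.9  82.7] psi 1.6616 tool delta m [ 0.0009 -0.0023  0.0481] rows>= 1
az 0.0006
[286. 239.] 11220.5 [[378, 204], [369, 293], [347, 295], [159, 249], [154, 211]] [[654.2, 112.2], [661.4, 33.2], [642.0, 30.4], [480.5, 57.8], [477.1, 90.5]]
 bar (263, 225, 40, 65) [[567.4, 100.4], [592.4, 102.6], [597.7, 55.8], [570.6, 53.4]]
[253. 145.] 13201.0 [[170, 82], [358, 144], [357, 183], [174, 184]] [[486.9, 192.5], [631.6, 156.5], [634.7, 126.9], [494.3, 113.9]]
 bar (231, 120, 28, 56) [[542.5, 165.4], [559.1, 166.5], [561.8, 132.6], [544.9, 131.2]]
[277.  73.] 13485.0 [[359, 140], [171, 77], [171, 39], [359, 36]] [[632.0, 159.6], [487.4, 196.3], [484.2, 226.6], [624.5, 239.0]]
 bar (266, 35, 25, 60) [[559.1, 220.3], [573.6, 221.5], [576.9, 184.1], [562.5, 182.9]]
```

Run:
```python
from h import *
c=bot.calibration("wrist");s=bot.sense();print(s["eef_pos"].round(1),psi(s))
h=cast([[154,204],[378,204]],c,97,True);b=cast([[357,183],[174,184]],c,49,True)[::-1]
u=np.array([np.cos(.0925),np.sin(.0925)]);n=np.array([-u[1],u[0]]);A=np.array([567.6,98.7])
print("held x-range rel axis",(h-A)@u,"gap to b (2 ends)",(b.mean(0)-h)@n, "b",(b-A)@u,"TCP rel axis",(s["eef_pos"][:2]-A)@u,"TCP below b",(b.mean(0)-s["eef_pos"][:2])@n)
im=cv2.imread("pics/w6.png")[:,:,::-1];g=cv2.cvtColor(np.ascontiguousarray(im),cv2.COLOR_RGB2GRAY).astype(int)
for r in(110,192):print(r,g[r,150:185].tolist(),g[r,345:385].tolist())
```

```text
[582.2  87.8  82.9] 1.6616725525619591
held x-range rel axis [-68.42804909  71.61291006] gap to b (2 ends) [3.58108374 4.10946902] b [-70.41141967  68.97176062] TCP rel axis 13.560366673536933 TCP below b 34.540281367168454
110 [66, 65, 67, 64, 75, 74, 77, 67, 68, 70, 65, 69, 69, 67, 65, 75, 136, 178, 187, 180, 163, 155, 159, 153, 160, 158, 155, 158, 154, 155, 158, 157, 157, 159, 154] [201, 199, 199, 199, 197, 199, 197, 197, 199, 199, 198, 199, 198, 199, 199, 199, 178, 201, 230, 242, 240, 234, 192, 112, 93, 95, 96, 95, 105, 100, 98, 98, 98, 100, 94, 101, 102, 102, 102, 101]
192 [68, 66, 67, 70, 73, 74, 77, 70, 68, 65, 74, 68, 72, 75, 66, 74, 67, 75, 71, 72, 112, 179, 187, 175, 165, 152, 133, 102, 97, 99, 98, 98, 94, 91, 125] [243, 219, 218, 222, 222, 225, 228, 175, 102, 99, 106, 101, 103, 132, 190, 222, 236, 242, 235, 207, 131, 93, 91, 89, 94, 97, 99, 99, 98, 96, 98, 103, 96, 99, 92, 91, 91, 95, 86, 93]
```

```bash
python3 -m inch '[{"x":0,"y":-0.0017,"z":0.01,"ax":0,"ay":0,"az":0},{"x":0,"y":0,"z":0.02,"ax":0,"ay":0,"az":0},{"x":0,"y":0,"z":0.01,"ax":0,"ay":0,"az":0},{"x":0,"y":0,"z":0.004,"ax":0,"ay":0,"az":0},{"x":0,"y":0,"z":0.002,"ax":0,"ay":0,"az":0},{"x":0,"y":0,"z":0,"ax":0,"ay":0,"az":0},{"x":0,"y":0,"z":0,"ax":0,"ay":0,"az":0}]'
```

```text
time: 10.32
eef_pos: [579.9, 87.6, 36.0]
ee_rot: [0.0, 0.674, 0.739, 0.0]
force: [-0.8, -0.5, -4.6]
opening: 15.7
grip_force: 35.0
```

```bash
python3 -m inch '[{"x":0,"y":0,"z":0.001,"ax":0,"ay":0,"az":0},{"x":0,"y":0,"z":0.001,"ax":0,"ay":0,"az":0},{"x":0,"y":0,"z":0,"ax":0,"ay":0,"az":0}]'
```

```text
time: 10.7
eef_pos: [579.8, 87.7, 34.7]
ee_rot: [0.0, 0.674, 0.739, 0.0]
force: [-4.2, 0.7, 5.4]
opening: 15.6
grip_force: 35.0
```

Contact (the force turned upward). Release, lift and look.

```bash
python3 -m inch '[{"x":0,"y":0,"z":0,"ax":0,"ay":0,"az":0},{"x":0,"y":0,"z":0,"ax":0,"ay":0,"az":0},{"x":0,"y":0,"z":0,"ax":0,"ay":0,"az":0}]' 0.04 35;  python3 -m inch '[{"x":0,"y":0,"z":-0.01,"ax":0,"ay":0,"az":0},{"x":0,"y":0,"z":-0.03,"ax":0,"ay":0,"az":0},{"x":-0.01,"y":0,"z":-0.05,"ax":0,"ay":0,"az":0},{"x":-0.03,"y":0,"z":-0.04,"ax":0,"ay":0,"az":0},{"x":-0.03,"y":0,"z":0,"ax":0,"ay":0,"az":0},{"x":0,"y":0,"z":0,"ax":0,"ay":0,"az":0},{"x":0,"y":0,"z":0,"ax":0,"ay":0,"az":0}]'
python3 - <<'E'
from h import *
look("w7",1500);go([0,0,0])
c=bot.calibration("wrist");im=cv2.imread("pics/w7.png")[:,:,::-1].copy()
u=np.array([np.cos(.0925),np.sin(.0925)]);n=np.array([-u[1],u[0]]);A=np.array([567.6,98.7])
for k in blobs(orange(im),1500):
    p=cast(k[:,0],c,49,True)-A;print("tray u range",(p@u).min(),(p@u).max(),"n range",(p@n).min(),(p@n).max())
E
```

```text
time: 11.08
eef_pos: [579.7, 87.5, 33.5]
ee_rot: [0.0, 0.674, 0.739, 0.0]
force: [-0.1, -0.2, -0.1]
opening: 39.2
grip_force: 0.0
time: 11.95
eef_pos: [585.4, 18.5, 163.2]
ee_rot: [-0.0, 0.674, 0.739, -0.0]
force: [0.4, 0.0, 0.4]
opening: 40.2
grip_force: 0.0
[281. 131.] 7524.5 [[341, 181], [202, 133], [201, 103], [343, 103]] [[641.4, 44.9], [498.4, 81.2], [495.3, 111.2], [634.5, 122.9]]
 bar (275, 112, 17, 40) [[570.2, 105.5], [583.7, 106.7], [586.9, 73.2], [573.2, 72.0]]
[263.  69.] 3419.0 [[201, 24], [343, 69], [343, 98], [201, 100]] [[487.1, 193.5], [631.3, 157.1], [634.0, 127.8], [495.0, 114.3]]
 bar (249, 42, 19, 43) [[546.0, 128.0], [542.5, 165.5], [557.8, 166.5], [561.3, 129.1]]
[280.  21.] 2489.0 [[344, 66], [203, 22], [202, 2], [342, 0]] [[632.0, 160.3], [489.0, 195.7], [485.1, 218.3], [624.8, 231.2]]
 bar (275, 0, 17, 32) [[560.9, 206.9], [574.7, 208.2], [577.3, 178.4], [563.7, 177.2]]
tcp [585.3  18.8 162.9] psi 1.6625 tool delta m [ 0.0348 -0.5844  0.1636] rows>= 10
tray u range -70.82694566564656 68.7272789411525 n range -59.51925376320244 19.17234061632591
tray u range -70.77021603192873 68.06710285741109 n range 22.170467056260033 101.05781817561487
tray u range -70.50597439817801 69.33953085360079 n range 54.97053389942465 127.86867220944762
```

View pics/w7.png

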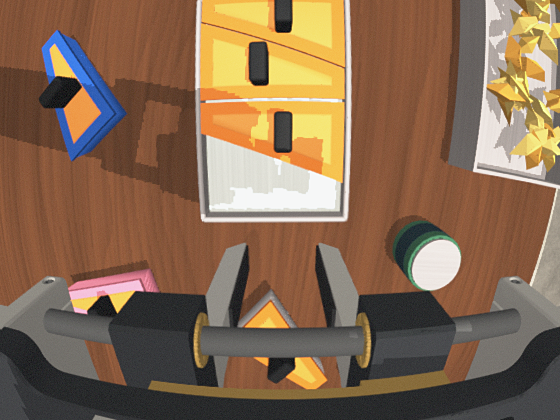

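The third dish is seated: a 3 mm gap to b at row 100, within the walls, and the remaining gap is at (270,180). Now move to a view of the last dish.

```bash
python3 -m inch '[{"x":0,"y":0,"z":0,"ax":0,"ay":0,"az":0.176},{"x":0,"y":0,"z":0,"ax":0,"ay":0,"az":0.176},{"x":0,"y":0,"z":0,"ax":0,"ay":0,"az":0.176},{"x":0,"y":0,"z":0,"ax":0,"ay":0,"az":0.175},{"x":-0.0405,"y":0.0204,"z":0,"ax":0,"ay":0,"az":0},{"x":-0.0405,"y":0.0204,"z":0,"ax":0,"ay":0,"az":0},{"x":-0.0405,"y":0.0204,"z":0,"ax":0,"ay":0,"az":0},{"x":-0.0405,"y":0.0204,"z":0,"ax":0,"ay":0,"az":0},{"x":-0.0405,"y":0.0204,"z":0,"ax":0,"ay":0,"az":0},{"x":-0.0405,"y":0.0204,"z":0,"ax":0,"ay":0,"az":0},{"x":0,"y":0,"z":0,"ax":0,"ay":0,"az":0},{"x":0,"y":0,"z":0,"ax":0,"ay":0,"az":0}]'
python3 - <<'E'
from h import *
look("w8",1500);go([546,-250,163],.96)
E
```

```text
time: 13.5
eef_pos: [546.4, -250.0, 162.9]
ee_rot: [-0.001, 0.887, 0.462, -0.0]
force: [-0.3, 0.3, -0.1]
opening: 39.9
grip_force: 0.0
tcp [ 546.5 -249.7  163. ] psi 0.9604 tool delta m [-0.0005 -0.0003  0.    ] rows>= 1
az 0.0004
```

Run:
```python
from h import *
c=bot.calibration("wrist");im=cv2.imread("pics/w8.png")[:,:,::-1].copy();h=cv2.cvtColor(im,cv2.COLOR_RGB2HSV)
for k in blobs((h[...,1]>150)&(h[...,2]>120)&(h[...,0]<30)&(h[...,0]>5),300): print(cv2.boundingRect(k),cv2.contourArea(k),h[int(k[:,0,1].mean()),int(k[:,0,0].mean())])
s=bot.sense();cw=rot(c["attitude"])
for p in ([541,-162,46],[582,-101,46],[652,-239,46],[666,-213,46]):
    d=cw.inv().apply(np.array(p)-c["xyz"]);r=np.hypot(d[0],d[1]);print(p,np.array([281.8,211.9])+325.19*np.arctan2(r,d[2])*d[:2]/r)
for r in range(20,220,20): print(r,[h[r,x].tolist() for x in (180,230,280,330,380)])
```

```text
(94, 165, 49, 48) 797.5 [ 16 172 245]
(0, 57, 14, 37) 325.5 [ 25 152 246]
(220, 56, 148, 85) 8108.0 [110   9  82]
[541, -162, 46] [227.21879023 132.86751251]
[582, -101, 46] [225.34742013  59.80433047]
[652, -239, 46] [363.62782924 133.17582676]
[666, -213, 46] [360.85101293 103.83613167]
20 [[11, 146, 150], [11, 138, 146], [11, 147, 147], [11, 143, 155], [73, 112, 75]]
40 [[11, 140, 137], [11, 145, 155], [9, 141, 146], [11, 148, 159], [10, 144, 152]]
60 [[10, 145, 149], [13, 171, 224], [11, 142, 156], [11, 145, 151], [12, 144, 158]]
80 [[11, 144, 150], [23, 169, 247], [24, 162, 247], [10, 150, 139], [12, 149, 108]]
100 [[11, 146, 152], [23, 170, 247], [0, 0, 72], [24, 163, 247], [11, 150, 114]]
120 [[10, 139, 152], [23, 171, 247], [0, 0, 72], [28, 126, 247], [10, 141, 154]]
140 [[13, 150, 134], [11, 143, 125], [10, 148, 150], [10, 139, 150], [11, 139, 145]]
160 [[11, 136, 101], [11, 134, 103], [10, 143, 157], [11, 150, 151], [10, 143, 150]]
180 [[12, 139, 114], [11, 137, 104], [10, 153, 120], [11, 142, 158], [11, 144, 145]]
200 [[10, 141, 116], [11, 127, 108], [10, 137, 112], [11, 142, 142], [10, 143, 150]]
```

Saturation is just lower here; use a looser mask.

```bash
python3 - <<'E'
from h import *
c=bot.calibration("wrist");im=cv2.imread("pics/w8.png")[:,:,::-1].copy();h=cv2.cvtColor(im,cv2.COLOR_RGB2HSV)
m=(h[...,1]>110)&(h[...,2]>185)&(h[...,0]<32)&(h[...,0]>5)
for k in blobs(m,3000):
    H=cv2.convexHull(k);q=cv2.approxPolyDP(H,6,True)[:,0];p=cast(q,c,46,True);print(q.tolist(),p.round(1).tolist(),[round(np.linalg.norm(p[i]-p[i-1]),1) for i in range(len(p))])
    mk=np.zeros(im.shape[:2],np.uint8);cv2.fillPoly(mk,[H],1)
    for b in blobs((im.max(2)<90)&(mk>0),80): r=cast(cv2.boxPoints(cv2.minAreaRect(b)),c,86,True);print("bar",cv2.boundingRect(b),r.round(1).tolist(),r.mean(0))
# tray -y wall from w7: grey profile, camera then
E
python3 - <<'E'
from h import *
im=cv2.imread("pics/w7.png");g=cv2.cvtColor(im,cv2.COLOR_BGR2GRAY).astype(int)
for x in(230,275,320):print(x,list(enumerate(g[200:228,x].tolist(),200)))
E
```

```text
[[223, 58], [365, 109], [364, 140], [223, 138]] [[581.3, -98.0], [666.7, -219.5], [648.6, -244.9], [534.6, -163.6]] [np.float64(80.5), np.float64(148.6), np.float64(31.2), np.float64(140.0)]
bar (276, 86, 17, 40) [[604.6, -156.5], [615.6, -164.2], [596.3, -191.9], [585.2, -184.1]] [ 600.43578334 -174.14087355]
230 [(200, 224), (201, 225), (202, 224), (203, 227), (204, 244), (205, 248), (206, 248), (207, 245), (208, 226), (209, 224), (210, 229), (211, 187), (212, 124), (213, 115), (214, 118), (215, 111), (216, 124), (217, 183), (218, 229), (219, 242), (220, 239), (221, 209), (222, 134), (223, 95), (224, 100), (225, 101), (226, 95), (227, 99)]
275 [(200, 247), (201, 247), (202, 247), (203, 247), (204, 247), (205, 247), (206, 247), (207, 248), (208, 243), (209, 223), (210, 227), (211, 181), (212, 121), (213, 115), (214, 121), (215, 116), (216, 134), (217, 189), (218, 229), (219, 243), (220, 239), (221, 199), (222, 130), (223, 99), (224, 101), (225, 103), (226, 98), (227, 101)]
320 [(200, 247), (201, 247), (202, 247), (203, 247), (204, 247), (205, 247), (206, 248), (207, 244), (208, 222), (209, 222), (210, 222), (211, 174), (212, 122), (213, 121), (214, 118), (215, 121), (216, 144), (217, 199), (218, 234), (219, 243), (220, 239), (221, 187), (222, 122), (223, 100), (224, 104), (225, 111), (226, 107), (227, 106)]
```

Last dish: grip (600,-174), yaw -0.620, bar and edges agree. Approach.

```bash
python3 -m inch '[{"x":0.03,"y":0.0004,"z":0,"ax":0,"ay":0,"az":0.009},{"x":0.04,"y":0.0004,"z":0,"ax":0,"ay":0,"az":0},{"x":0.0227,"y":0,"z":0.02,"ax":0,"ay":0,"az":0},{"x":0,"y":0,"z":0.04,"ax":0,"ay":0,"az":0},{"x":0,"y":0,"z":0.03,"ax":0,"ay":0,"az":0},{"x":0,"y":0,"z":0,"ax":0,"ay":0,"az":0},{"x":0,"y":0,"z":0,"ax":0,"ay":0,"az":0}]'; python3 -c "
from h import *
go([600.3,-174.2,31.6],.951)"
```

```text
time: 14.42
eef_pos: [601.2, -176.1, 74.0]
ee_rot: [0.0, 0.889, 0.457, 0.0]
force: [0.2, 0.3, 0.4]
opening: 39.9
grip_force: 0.0
tcp [ 601.2 -176.1   74. ] psi 0.9503 tool delta m [ 0.001  -0.0019  0.0424] rows>= 1
az -0.0007
```

```bash
python3 -m inch '[{"x":0.001,"y":-0.002,"z":0.01,"ax":0,"ay":0,"az":0},{"x":0,"y":0,"z":0.015,"ax":0,"ay":0,"az":0},{"x":0,"y":0,"z":0.012,"ax":0,"ay":0,"az":0},{"x":0,"y":0,"z":0.005,"ax":0,"ay":0,"az":0},{"x":0,"y":0,"z":0,"ax":0,"ay":0,"az":0},{"x":0,"y":0,"z":0,"ax":0,"ay":0,"az":0}]'; python3 -m inch '[{"x":0,"y":0,"z":0,"ax":0,"ay":0,"az":0},{"x":0,"y":0,"z":0,"ax":0,"ay":0,"az":0},{"x":0,"y":0,"z":0,"ax":0,"ay":0,"az":0},{"x":0,"y":0,"z":0,"ax":0,"ay":0,"az":0},{"x":0,"y":0,"z":0,"ax":0,"ay":0,"az":0}]' 0.0 35;  python3 -c "
from h import *
go([600,-174,32])"
```

```text
time: 15.18
eef_pos: [600.1, -174.5, 31.9]
ee_rot: [0.0, 0.889, 0.457, 0.0]
force: [0.2, 0.2, -0.3]
opening: 40.0
grip_force: 0.0
time: 15.8
eef_pos: [600.2, -174.6, 31.8]
ee_rot: [0.001, 0.889, 0.457, 0.0]
force: [2.4, -1.7, 0.3]
opening: 15.8
grip_force: 35.0
tcp [ 600.2 -174.6   31.8] psi 0.9497 tool delta m [ 0.0004 -0.0005 -0.0002] rows>= 1
```

```bash
python3 -m inch '[{"x":0,"y":0,"z":-0.015,"ax":0,"ay":0,"az":0},{"x":0,"y":0,"z":-0.035,"ax":0,"ay":0,"az":0},{"x":0,"y":0,"z":-0.04,"ax":0,"ay":0,"az":0},{"x":0,"y":0,"z":-0.03,"ax":0,"ay":0,"az":0},{"x":0.02,"y":-0.022,"z":0,"ax":0,"ay":0,"az":0},{"x":0.03,"y":-0.033,"z":0,"ax":0,"ay":0,"az":0},{"x":0.03,"y":-0.033,"z":0,"ax":0,"ay":0,"az":0},{"x":0.0192,"y":-0.0214,"z":0,"ax":0,"ay":0,"az":0},{"x":0,"y":0,"z":0,"ax":0,"ay":0,"az":-0.1},{"x":0,"y":0,"z":0,"ax":0,"ay":0,"az":-0.17},{"x":0,"y":0,"z":0,"ax":0,"ay":0,"az":-0.18},{"x":0,"y":0,"z":0,"ax":0,"ay":0,"az":-0.16},{"x":0,"y":0,"z":0,"ax":0,"ay":0,"az":-0.103},{"x":0,"y":0,"z":0,"ax":0,"ay":0,"az":0},{"x":0,"y":0,"z":0,"ax":0,"ay":0,"az":0}]'
python3 - <<'E'
from h import *
c=bot.calibration("wrist");im=bot.read_camera("wrist");cv2.imwrite("pics/w9.png",im[:,:,::-1]);s=bot.sense()
go([563.4,29.4,34.6],1.663)
h=cv2.cvtColor(im,cv2.COLOR_RGB2HSV);m=(h[...,1]>110)&(h[...,2]>185)&(h[...,0]<32)&(h[...,0]>5)
u=np.array([np.cos(.0925),np.sin(.0925)]);n=np.array([-u[1],u[0]]);A=np.array([567.6,98.7])
for k in blobs(m,2000):
    q=cv2.approxPolyDP(cv2.convexHull(k),6,True)[:,0]
    for z in (49,46+s["eef_pos"][2]-31.7): p=cast(q,c,z,True)-A;print(q.tolist(),round(z),np.c_[p@u,p@n].round(1).tolist())
E
```

```text
time: 17.68
eef_pos: [567.9, -29.7, 151.2]
ee_rot: [-0.0, 0.674, 0.738, -0.0]
force: [0.5, 0.1, -4.5]
opening: 15.8
grip_force: 35.0
tcp [568.1 -29.8 151.3] psi 1.6617 tool delta m [0.0593 0.0008 0.1167] rows>= 3
az -0.0013
[[183, 171], [401, 245], [399, 287], [195, 289]] 49 [[-109.4, -93.3], [112.6, -171.5], [117.3, -222.1], [-108.3, -222.3]]
[[183, 171], [401, 245], [399, 287], [195, 289]] 166 [[-72.4, -76.5], [64.8, -124.9], [67.7, -156.2], [-71.7, -156.3]]
[[368, 136], [220, 84], [220, 53], [368, 55]] 49 [[69.1, -60.1], [-70.4, -11.0], [-70.4, 19.4], [68.6, 18.7]]
[[368, 136], [220, 84], [220, 53], [368, 55]] 166 [[38.0, -56.1], [-48.2, -25.7], [-48.3, -7.0], [37.7, -7.4]]
[[367, 0], [368, 51], [220, 50], [221, 0]] 49 [[69.4, 76.6], [68.7, 22.7], [-70.5, 22.3], [-70.4, 74.6]]
[[367, 0], [368, 51], [220, 50], [221, 0]] 166 [[38.2, 28.4], [37.7, -4.9], [-48.3, -5.1], [-48.2, 27.2]]
```

Held dish is aligned; shift 58 mm along the tray, +2 mm across, and descend to just above the rim for a check.

```bash
python3 -m inch '[{"x":0.015,"y":0.0009,"z":0,"ax":0,"ay":0,"az":0},{"x":0.025,"y":0.001,"z":0,"ax":0,"ay":0,"az":0},{"x":0.018,"y":0,"z":0,"ax":0,"ay":0,"az":0},{"x":0,"y":0,"z":0.025,"ax":0,"ay":0,"az":0},{"x":0,"y":0,"z":0.03,"ax":0,"ay":0,"az":0},{"x":0,"y":0,"z":0.018,"ax":0,"ay":0,"az":0},{"x":0,"y":0,"z":0,"ax":0,"ay":0,"az":0},{"x":0,"y":0,"z":0,"ax":0,"ay":0,"az":0}]'
python3 - <<'E'
from h import *
c=bot.calibration("wrist");im=bot.read_camera("wrist");cv2.imwrite("pics/w10.png",im[:,:,::-1]);s=bot.sense()
go([563.4,29.4,34.6],1.663)
h=cv2.cvtColor(im,cv2.COLOR_RGB2HSV);m=(h[...,1]>110)&(h[...,2]>185)&(h[...,0]<32)&(h[...,0]>5)
u=np.array([np.cos(.0925),np.sin(.0925)]);n=np.array([-u[1],u[0]]);A=np.array([567.6,98.7])
for k in blobs(m,2000):
    q=cv2.approxPolyDP(cv2.convexHull(k),6,True)[:,0]
    for z in (49,46+s["eef_pos"][2]-31.7): p=cast(q,c,z,True)-A;print(round(z),np.c_[p@u,p@n].round(1).tolist())
E
```

```text
time: 18.73
eef_pos: [566.0, 27.9, 79.7]
ee_rot: [0.001, 0.674, 0.739, 0.001]
force: [-0.1, -0.8, -4.7]
opening: 16.2
grip_force: 35.0
tcp [566.3  27.9  80. ] psi 1.6627 tool delta m [ 0.0018 -0.0028  0.0454] rows>= 1
az -0.0003
49 [[-83.1, -25.5], [89.8, -87.1], [90.6, -124.1], [-83.1, -124.3]]
94 [[-68.9, -18.9], [70.5, -68.6], [71.2, -98.5], [-68.8, -98.6]]
49 [[68.9, -60.7], [-70.7, -10.9], [-70.6, 19.3], [68.5, 18.6]]
94 [[53.7, -47.4], [-58.9, -7.2], [-58.8, 17.1], [53.3, 16.6]]
49 [[-70.7, 101.3], [-1.3, 77.7], [68.3, 52.5], [69.2, 22.4], [-70.6, 22.2]]
94 [[-58.9, 83.2], [-2.9, 64.2], [53.2, 43.9], [53.9, 19.6], [-58.8, 19.5]]
49 [[69.1, 54.1], [-70.1, 104.6], [69.3, 106.8]]
94 [[53.8, 45.2], [-58.4, 85.9], [54.0, 87.7]]
```

```bash
python3 -m inch '[{"x":0.0005,"y":-0.0018,"z":0.005,"ax":0,"ay":0,"az":0},{"x":0,"y":0,"z":0.02,"ax":0,"ay":0,"az":0},{"x":0,"y":0,"z":0.012,"ax":0,"ay":0,"az":0},{"x":0,"y":0,"z":0.004,"ax":0,"ay":0,"az":0},{"x":0,"y":0,"z":0.002,"ax":0,"ay":0,"az":0},{"x":0,"y":0,"z":0,"ax":0,"ay":0,"az":0},{"x":0,"y":0,"z":0,"ax":0,"ay":0,"az":0}]'
```

```text
time: 19.65
eef_pos: [563.7, 28.3, 36.0]
ee_rot: [0.0, 0.674, 0.739, 0.0]
force: [0.2, 0.0, -4.9]
opening: 15.8
grip_force: 35.0
```

```bash
python3 -m inch '[{"x":0,"y":0,"z":0.001,"ax":0,"ay":0,"az":0},{"x":0,"y":0,"z":0.001,"ax":0,"ay":0,"az":0},{"x":0,"y":0,"z":0,"ax":0,"ay":0,"az":0}]'
```

```text
time: 20.02
eef_pos: [563.6, 28.3, 34.8]
ee_rot: [0.0, 0.674, 0.739, 0.0]
force: [-4.8, -0.2, 5.6]
opening: 15.8
grip_force: 35.0
```

Contact on the floor. Release, back off, verify.

```bash
python3 -m inch '[{"x":0,"y":0,"z":0,"ax":0,"ay":0,"az":0},{"x":0,"y":0,"z":0,"ax":0,"ay":0,"az":0},{"x":0,"y":0,"z":0,"ax":0,"ay":0,"az":0}]' 0.04 35;  python3 -m inch '[{"x":0,"y":0,"z":-0.01,"ax":0,"ay":0,"az":0},{"x":0,"y":0,"z":-0.03,"ax":0,"ay":0,"az":0},{"x":0,"y":0,"z":-0.05,"ax":0,"ay":0,"az":0},{"x":-0.03,"y":0,"z":-0.04,"ax":0,"ay":0,"az":0},{"x":-0.04,"y":0,"z":0,"ax":0,"ay":0,"az":0},{"x":0,"y":0,"z":0,"ax":0,"ay":0,"az":0},{"x":0,"y":0,"z":0,"ax":0,"ay":0,"az":0}]'
python3 - <<'E'
from h import *
c=bot.calibration("wrist");im=bot.read_camera("wrist");cv2.imwrite("pics/w11.png",im[:,:,::-1])
h=cv2.cvtColor(im,cv2.COLOR_RGB2HSV);m=(h[...,1]>110)&(h[...,2]>185)&(h[...,0]<32)&(h[...,0]>5)
u=np.array([np.cos(.0925),np.sin(.0925)]);n=np.array([-u[1],u[0]]);A=np.array([567.6,98.7])
for k in blobs(m,1000):
    q=cv2.approxPolyDP(cv2.convexHull(k),6,True)[:,0];p=cast(q,c,49,True)-A;print(np.c_[p@u,p@n].round(1).tolist())
t=bot.read_camera("top");o=cv2.imread("pics/top1.png")[:,:,::-1]
d=np.abs(t.astype(int)-o).max(2)>60
for k in blobs(cv2.morphologyEx(d.astype(np.uint8),cv2.MORPH_OPEN,np.ones((3,3))),15):print("changed",cv2.boundingRect(k))
E
```

```text
time: 20.4
eef_pos: [563.4, 28.3, 33.5]
ee_rot: [0.0, 0.674, 0.739, 0.0]
force: [0.3, 0.4, 0.2]
opening: 39.4
grip_force: 0.0
time: 21.28
eef_pos: [569.3, -40.9, 163.3]
ee_rot: [-0.0, 0.674, 0.739, -0.0]
force: [-0.8, 0.0, -0.6]
opening: 39.9
grip_force: 0.0
[[-71.5, -18.8], [67.4, -67.8], [68.4, -97.8], [-70.9, -97.2]]
[[69.2, -59.7], [-70.5, -10.8], [-70.7, 19.0], [69.1, 18.5]]
[[-209.9, 51.4], [-185.3, 18.3], [-224.3, -10.5], [-237.8, 30.8]]
[[69.6, 70.2], [69.2, 22.7], [-70.7, 22.2], [-70.6, 68.1]]
changed (180, 400, 26, 20)
changed (320, 383, 99, 37)
changed (221, 381, 40, 39)
changed (180, 365, 39, 24)
changed (287, 342, 8, 10)
changed (299, 330, 62, 67)
changed (232, 327, 21, 53)
changed (293, 319, 37, 16)
changed (265, 308, 17, 13)
changed (412, 301, 148, 119)
changed (250, 262, 12, 14)
changed (373, 203, 46, 31)
changed (282, 198, 10, 8)
changed (238, 178, 23, 46)
changed (255, 174, 26, 49)
changed (248, 162, 101, 140)
```

All four are seated: d lies within the walls with 6–7 mm gaps, and its lid size matches the seated height.

```bash
python3 -c "
from rig import bot
print(bot.hand_in())"
```

```text
the job is handed in; nothing more can be done
None
```

I put both loose orange dishes in the tray head to tail with the two already there and handed the job in at about 21 s. The last wrist-camera measurements put all four inside the walls. I did not re-measure the cans, bottle and mug individually.

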